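Click the thermostat dial round to its long mark and confirm

TASK

On the thermostat box that is screwed to the counter, turn the big knurled dial clockwise with a fingertip until the white line on it clicks in at the long mark. Then press the round button on the same box right down and let it come up again. Touch only, without leaning hard: nothing is to be gripped or lifted; press the button only when the dial is set, and leave the things standing around where they are.

Things in the scene. Friction and masses are not known exactly. Their poses are not given: they have to be found in the camera images.
- thermostat: the thermostat box, fixed to the counter: grey housing with an aluminium panel, 150 (its x) x 210 (its y) x 40 mm (z, up); its long side faces the robot roughly, turned by up to 0.35 rad. Origin: centre of its underside, on the counter; its x points away from the robot at yaw 0, its y to the left. The dial is on its left half (+y), the button on its right half.
- dial_top (a point): centre of the dial's flat top, on its upright axis, 12 mm to the +x and 40 mm to the +y side of the box's centre, 65 mm above the counter; axes as the box's. The dial is a black disc with 36 fine upright ridges round its rim, 100 mm across, too wide to pinch; its rim reaches from 44 to 65 mm above the counter. The near (-x) side of the rim has the most room for a finger.
- long_mark (a point): middle of the long mark: the middle one of five flat black marks on the panel, 30 degrees apart round the dial's near (-x) side. It is 22 mm long, the others 9 mm, and lies from the dial's axis exactly toward the box's -x, the side facing the robot. The dial's own flush white line runs from near its centre to its edge.
- dial (a joint): dial angle in rad, growing clockwise seen from above; 0: white line at the long mark. Clicks into rest at multiples of 0.524 (30 degrees) from -1.05 to 1.05; starts one or two clicks before the long mark (-0.52 or -1.05). About 0.06 N m (1.2 N at the rim) turns it out of a click; past half-way it snaps on to the next. Stops at -1.2 and 1.2.
- set_button (a joint): travel of the push button in m: 0 up, 0.006 fully down; a spring of about 5 N pushes it up again.
- set_button_top (a point): centre of the top face of the round black button, 26 mm across, in a low housing on the right half of the box, 68 mm to the -y side of the box's centre; its top is 62 mm above the counter when up; pressed straight down.
- mustard_jar: glass jar with a cream label and screw lid, 72 mm across, 94 mm high, standing behind the box. A bystander. Origin: centre of its underside.
- cheese_wedge_a: wrapped wedge of cheese, 118x78x53 mm, to the right of the box. A bystander. Origin: centre of its underside.
- cheese_wedge_b: wrapped wedge of cheese, 119x78x56 mm, at the back of the counter, left of the jar. A bystander. Origin: centre of its underside.
- marker_pen: red and white marker, 135 mm long, 16 mm thick, lying in front of the box. A bystander. Origin: centre of its underside.
- cheese_trier: cheese sampling iron with a wooden cross handle, 136x92x19 mm, lying behind the box. A bystander. Origin: centre of its underside.
- pepper_mill: wooden pepper mill, 58 mm across, 150 mm high, standing to the left of the wire cutter board. A bystander. Origin: centre of its underside.

How it is judged:
On the way, in this order (a step that is already met when the one before it is completed fails the run):
1. the dial is at the long mark (value of joint dial between -0.12 and 0.12 rad), for 0.3 s.
2. the button is pressed right down with the dial set (all of step 1 and value of joint set_button above 0.0045 m).
At the end, for the whole second after the job is handed in: The dial rests within 0.12 rad of 0 (clicked in at the long mark), the button was pressed at least 4.5 mm after that and is up again (under 1.5 mm) (all of step 1 and velocity of joint dial between -0.05 and 0.05 rad/s and value of joint set_button below 0.0015 m); the robot touches nothing.
It fails at once if the button is pressed (3 mm) while the dial is not at the long mark (value of joint set_button above 0.003 m and not (value of joint dial between -0.12 and 0.12 rad)).
It fails at once if the fingers lean on the box, dial or button with more than 45 N (contact force between thermostat and the fingers above 45 N).
It fails at once if a thing standing around is moved by more than 20 mm or lifted (distance of any of mustard_jar, cheese_wedge_a, cheese_wedge_b, marker_pen, cheese_trier, pepper_mill from where it was at the start of the episode above 0.02 m).
It also fails if it takes over 45 s, if anything falls off the work surface, if the arm or the gripper's body presses on something with over 40 N, if the wrist force passes 120 N, or if a joint passes its speed limit or range.

ROBOT

A 6-joint arm with a two-finger parallel gripper is mounted at the origin on a cart in front of the work surface, level with it; the furniture and walls round the work are solid. World frame = base frame: x ahead of the robot, y to its left, z up, the work surface at z = 0. Lengths are in m, angles in rad, forces in N, time in s.
With the tool pointing down it reaches from about 0.35 to 0.85 m from the base axis. Payload 8.1 kg.
Tool frame: the origin (TCP) lies at the centre of the arm's flange, where the gripper is bolted on; the fingertips stand 186 mm ahead of it and the grasp point (between the pads) lies 167 mm ahead of it; z points along the fingers, y is the line along which they close (so a half turn about z gives the same grasp; the last joint's range is limited). The gripper opens to 93 mm and grips with 3 to 60 N. Pads are 15 mm wide; open, the fingers measure 128 mm over their backs; the gripper's body (75 mm by 188 mm) begins 65 mm behind the grasp point.
Start: joints at [1.229, 0.13, 1.488, -0, 1.523, -0.085], TCP at [0.152, 0.58, 0.405] pointing down, gripper open.
Joint ranges: [-2.96, 2.96], [-0.89, 2.26], [0.02, 2.5], [-1.34, 4.48], [0, 2.73], [-2.66, 2.66]. Speed limits (rad/s): [2.39, 2.39, 2.79, 3.14, 3.14, 3.14].

INTERFACE

Orientations are given as a rotation vector (axis times angle).
In Python, from plant import read_state, read_camera, camera_params, robot gives the robot as it stands.
- The arm moves only by the tool carry_out, never from a script. Its argument "targets" is a list of rows, each an object of numbers: "hand": the opening in per cent of the stroke, from 0 (shut) to 100 (fully open); "x", "y", "z": the shift along the tool's x, y, z in m; "ax", "ay", "az": the turn, a rotation vector about the tool's x, y, z in rad. In form: [{"hand": .., "x": .., "y": .., "z": .., "ax": .., "ay": .., "az": ..}, ...]. A call has 1 to 8 rows; each row is the pose to reach, as a shift and turn from the pose commanded when the call began, along the tool's axes at that moment; what a row does not reach only later rows make up. A row lasts 1/8 s, in which the tool goes at most 62.5 mm and 10.7 degrees, less where a joint would pass 70% of its speed; a pose out of reach is approached as far as the arm can. A call with a gripper value outside its range is refused whole. The fingers move at their own pace and stop on an object; "newtons" is the grip in N (left out, the last holds). Time passes only in rows, so rows that repeat a pose let the fingers close. It gives the time, the measured TCP pose, the force, the opening and the grip force at its end, in the units of the state.
- read_state(): the state, without advancing time (a new reading comes with each control period).
- read_camera(name): name is "side" or "top"; returns (picture, depth): 420x560x3 uint8, blue, green, red; 420x560 float32, m along the optical axis (not along the pixel's ray), 0 where there is no reading.
- camera_params(name): a dict with "fx", "fy", "cx", "cy" (pixels), "position" and "rotation" of the camera in the world. Camera axes: x right, y up, looking along -z (the intrinsics and any distortion apply to the point x, -y, -z); pixel columns grow to the right and rows downward; lengths in m; the calibration is good to about 2 mm. A picture is of the moment at which its call begins. camera_params takes no time and is no camera call.
- robot.close_job(): hands the job in; it is judged then, once.
The state is a dict: "t": time; "q": joint angles; "dq": joint speeds; "joint_torque": joint torques, N m; "tool_pos": TCP position; "orientation": TCP orientation; "force": force on the tool from outside, world axes, zero at the start; "wrist_torque": the same for the moment, N m; "opening": finger opening in m; "gripper_force": force on a finger pad.
Only numpy, scipy, OpenCV 4.12 (cv2) and the standard library are available. Lean on these libraries where they do the work, as an engineer would, in place of code of your own. Each camera call takes 0.05 s, during which the arm holds its last target. There are 200 camera calls.

## Working session

There is one attempt and no reset: what is moved stays moved. The work goes in short steps, Python scripts to look and compute and a tool call to move; the robot and the scene stay as the last step left them, time stands still between calls to the robot, and variables do not carry over. Pictures are saved under pics/ and viewed, at most 10 in all, crops included, and the job is handed in when it is done.

Besides the shell and the picture viewer there is one more tool, called in YAML: its name, and indented under it one key for each argument. carry_out: Moves the arm, as the interface text tells. Its arguments: {"type":"object","properties":{"targets":{"type":"array","items":{"type":"object","properties":{"hand":{"type":"number"},"x":{"type":"number"},"y":{"type":"number"},"z":{"type":"number"},"ax":{"type":"number"},"ay":{"type":"number"},"az":{"type":"number"}}}},"newtons":{"type":"number"}},"required":["targets"]}

```bash
mkdir -p pics; ls; python3 - <<'E'
from plant import *
import cv2,numpy as np
for n in("top","side"):
    p,d=read_camera(n); cv2.imwrite(f"pics/{n}0.png",p); np.save(f"{n}0.npy",d)
    print(n,camera_params(n))
s=read_state();print(s)
E
```

```text
pics
top {'fx': 476.7035013439565, 'fy': 476.7035013439565, 'cx': 284.804823433658, 'cy': 217.42548965380044, 'position': array([ 0.33033255, -0.09271451,  1.43921344]), 'rotation': array([ 0.1099608 , -0.13082514, -1.57432829])}
side {'fx': 391.787610988761, 'fy': 391.787610988761, 'cx': 282.0732198667132, 'cy': 208.60296518303528, 'position': array([ 0.08283455, -0.77793879,  0.82082389]), 'rotation': array([ 0.80602648, -0.24027524, -0.56681   ])}
{'t': 0.1, 'q': array([ 1.22860418e+00,  1.31083187e-01,  1.48916331e+00,  9.50492107e-06,
        1.52295689e+00, -8.53962480e-02]), 'dq': array([ 0.00130924, -0.00258689, -0.00314077,  0.00075052,  0.00081921,
        0.00020514]), 'joint_torque': array([ 5.82297143e-04, -5.61338139e+01, -4.93095303e+01,  7.69254332e-02,
        2.92326522e-02, -1.23041374e-05]), 'tool_pos': array([0.15229819, 0.58014679, 0.40379743]), 'orientation': array([-4.02222278e-01, -3.11538282e+00,  2.46908890e-03]), 'force': array([ 0.38184889, -0.22701652,  0.01794242]), 'wrist_torque': array([-0.0180974 ,  0.05217459, -0.03686526]), 'gripper_force': 0.0, 'opening': 0.09333932504740367}
```

View pics/top0.png

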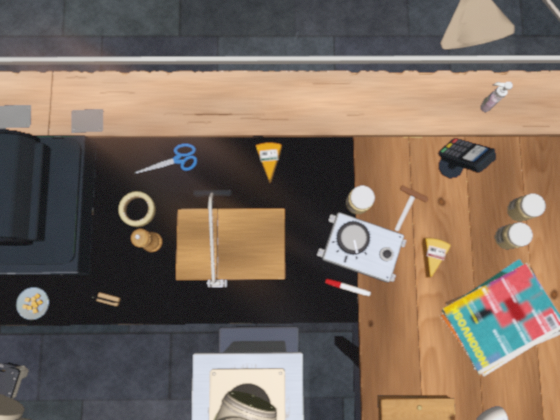

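View pics/side0.png

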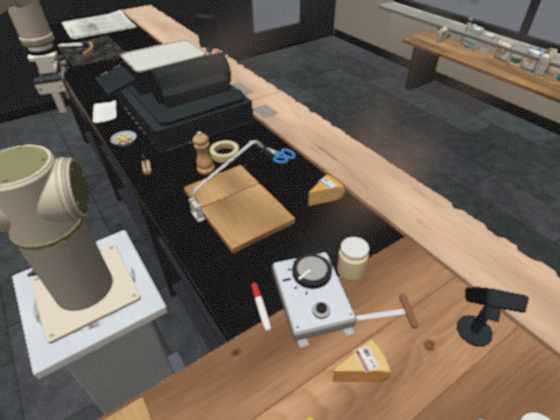

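The top view shows the box around (362,246), with the dial at (353,238), button at (387,254), jar at (361,199) and pen at (348,288). The side view agrees: dial at (311,270), button at (321,310).

```bash
cat > h.py <<'E'
import cv2,numpy as np
from plant import *
from scipy.spatial.transform import Rotation as R
def ray(n,u,v,z):
    c=camera_params(n); d=R.from_rotvec(c['rotation']).apply([(u-c['cx'])/c['fx'],-(v-c['cy'])/c['fy'],-1])
    p=np.array(c['position']); return p+d*(z-p[2])/d[2]
def proj(n,P):
    c=camera_params(n); q=R.from_rotvec(c['rotation']).inv().apply(np.array(P)-c['position'])
    return np.array([c['cx']+c['fx']*q[0]/-q[2],c['cy']-c['fy']*q[1]/-q[2]])
E
python3 - <<'E'
from h import *
for n,(x0,y0,x1,y1) in dict(top=(310,180,420,300),side=(255,235,375,355)).items():
    p=cv2.imread(f"pics/{n}0.png"); g=cv2.cvtColor(p,cv2.COLOR_BGR2GRAY)
    m=np.zeros_like(g); m[y0:y1,x0:x1]=(g[y0:y1,x0:x1]<95)*255
    cs,_=cv2.findContours(m,cv2.RETR_LIST,cv2.CHAIN_APPROX_NONE)
    for c in cs:
        a=cv2.contourArea(c)
        if 30<a<3000 and len(c)>5:
            e=cv2.fitEllipse(c); print(n,round(a),np.round(e[0],1),np.round(e[1],1),ray(n,*e[0],.065).round(4),ray(n,*e[0],.062).round(4))
    # panel
    hsv=cv2.cvtColor(p,cv2.COLOR_BGR2HSV)
    m=np.zeros_like(g); m[y0:y1,x0:x1]=((hsv[...,1]<45)&(g>120))[y0:y1,x0:x1]*255
    cs,_=cv2.findContours(cv2.morphologyEx(m,cv2.MORPH_OPEN,np.ones((3,3))),cv2.RETR_EXTERNAL,cv2.CHAIN_APPROX_NONE); c=max(cs,key=cv2.contourArea)
    r=cv2.minAreaRect(c); print(n,"panel",r); b=np.array([ray(n,*q,.04)[:2] for q in cv2.boxPoints(r)]); print(b.round(4),np.linalg.norm(np.diff(b,axis=0),axis=1))
    cr=cv2.resize(p[y0:y1,x0:x1],None,fx=5,fy=5,interpolation=cv2.INTER_CUBIC); cv2.imwrite(f"pics/{n}1.png",cr[:600])
im=[cv2.imread(f"pics/{n}1.png") for n in("top","side")]
im=[cv2.resize(i,(400,440)) for i in im]; cv2.imwrite("pics/c1.png",np.hstack(im))
E
```

```text
top 120 [352.9 237.3] [29.8 29.9] [ 0.4828 -0.3092  0.065 ] [ 0.4831 -0.3097  0.062 ]
top panel ((362.1821594238281, 246.47640991210938), (81.47311401367188, 50.22258758544922), 19.179006576538086)
[[ 0.4288 -0.2012]
 [ 0.5697 -0.253 ]
 [ 0.488  -0.4794]
 [ 0.3492 -0.4245]] [0.1501534  0.24069718 0.14924757]
side 126 [320.4 327.9] [10.9 71.1] [ 0.3967 -0.4521  0.065 ] [ 0.3979 -0.4508  0.062 ]
side 63 [321.  307.6] [8.6 9.5] [ 0.4292 -0.4132  0.065 ] [ 0.4305 -0.4118  0.062 ]
side 56 [257.  318.2] [ 4.8 25.1] [ 0.2971 -0.355   0.065 ] [ 0.298  -0.3533  0.062 ]
side 660 [311.2 268.2] [26.2 32.8] [ 0.4791 -0.312   0.065 ] [ 0.4806 -0.3102  0.062 ]
side 92 [324.4 256.3] [ 8.1 17.7] [ 0.5298 -0.3006  0.065 ] [ 0.5315 -0.2987  0.062 ]
side panel ((323.2647705078125, 289.9411926269531), (75.92567443847656, 89.04996490478516), 77.47119140625)
[[ 0.4199 -0.2241]
 [ 0.6484 -0.301 ]
 [ 0.5249 -0.4905]
 [ 0.336  -0.4181]] [0.24108994 0.22612248 0.20235716]
```

View pics/c1.png

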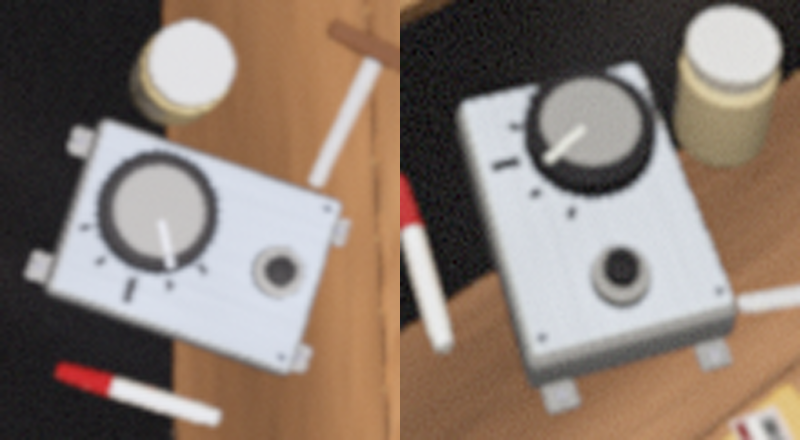

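The dial centre is about (0.481,-0.311), the button about (0.432,-0.410), and the box yaw about -0.345. The white line points at the short mark just right of the long mark, so the dial is one click before it (-0.52). Next I'll set up the helper and plan the approach to the near side of the rim.

```bash
cat >> h.py <<'E'
YAW=-0.345; D=np.array([.4815,-.3105]); ex=np.array([np.cos(YAW),np.sin(YAW)]); ey=np.array([-ex[1],ex[0]])
def Rt(xdir): # tool down, tool x along world xy angle xdir
    x=np.array([np.cos(xdir),np.sin(xdir),0]); z=np.array([0,0,-1.]); return R.from_matrix(np.c_[x,np.cross(z,x),z])
def rel(tip,xdir=None):
    s=read_state(); R0=R.from_rotvec(s['orientation']); R1=R0 if xdir is None else Rt(xdir)
    p=np.array(tip)-R1.apply([0,0,.186])
    print("shift",R0.inv().apply(p-s['tool_pos']).round(4),"turn",(R0.inv()*R1).as_rotvec().round(4))
def box(x,y): return D+ex*x+ey*y   # relative to dial axis
E
python3 - <<'E'
from h import *
s=read_state();M=R.from_rotvec(s['orientation']).as_matrix();print(M.round(3))
print("natural x dir angle at q1=-.62:",np.arctan2(M[1,0],M[0,0])-1.229-.62, "box x",YAW, YAW+np.pi)
xd=YAW+np.pi if abs(np.arctan2(M[1,0],M[0,0]))>1.5 else YAW
print(xd); a=np.r_[box(-.075,-.013),.15]
rel([.42,.15,.215],xd); rel(a,xd); print(a)
for P in ([*box(0,0),.065],[*box(-.012,-.108),.062],[*box(-.073,0),.04]): print(proj("top",P),proj("side",P))
E
```

```text
[[-0.967  0.254 -0.001]
 [ 0.254  0.967 -0.002]
 [ 0.    -0.002 -1.   ]]
natural x dir angle at q1=-.62: 1.0357961737423471 box x -0.345 2.7965926535897934
2.7965926535897934
shift [-0.3682 -0.348   0.0033] turn [-0.0016 -0.0001  0.0882]
shift [-0.4688 -0.7841  0.069 ] turn [-0.0016 -0.0001  0.0882]
[ 0.40652278 -0.29736923  0.15      ]
[353.38883819 237.76429425] [311.59339378 267.39440187]
[387.33158297 254.08045152] [321.04840808 305.71829855]
[344.36641695 262.06431109] [282.85297473 279.85145898]
```

carry_out:
  targets:
    - {"hand": 0,"x": -0.3,"y": -0.2,"z": 0.0,"az": 0.088}
    - {"hand": 0,"x": -0.368,"y": -0.348,"z": 0.0,"az": 0.088}
    - {"hand": 0,"x": -0.368,"y": -0.348,"z": 0.0,"az": 0.088}
    - {"hand": 0,"x": -0.368,"y": -0.348,"z": 0.0,"az": 0.088}
    - {"hand": 0,"x": -0.368,"y": -0.348,"z": 0.0,"az": 0.088}
    - {"hand": 0,"x": -0.368,"y": -0.348,"z": 0.0,"az": 0.088}
    - {"hand": 0,"x": -0.368,"y": -0.348,"z": 0.0,"az": 0.088}
    - {"hand": 0,"x": -0.368,"y": -0.348,"z": 0.0,"az": 0.088}
  newtons: 10

```text
schema error: expected keys hand, x, y, z, ax, ay, az
```

```bash
python3 - <<'E'
from h import *
rel([*box(-.075,-.013),.15],YAW+np.pi); print(read_state()['q'])
E
```

```text
shift [-0.4688 -0.7841  0.069 ] turn [-0.0016 -0.0001  0.0882]
[ 1.22860418e+00  1.31083187e-01  1.48916331e+00  9.50492107e-06
  1.52295689e+00 -8.53962480e-02]
```

carry_out:
  targets:
    - {"hand": 0,"x": -0.3,"y": -0.2,"z": 0.0,"ax": 0,"ay": 0,"az": 0.088}
    - {"hand": 0,"x": -0.368,"y": -0.348,"z": 0.0,"ax": 0,"ay": 0,"az": 0.088}
    - {"hand": 0,"x": -0.368,"y": -0.348,"z": 0.0,"ax": 0,"ay": 0,"az": 0.088}
    - {"hand": 0,"x": -0.368,"y": -0.348,"z": 0.0,"ax": 0,"ay": 0,"az": 0.088}
    - {"hand": 0,"x": -0.368,"y": -0.348,"z": 0.0,"ax": 0,"ay": 0,"az": 0.088}
    - {"hand": 0,"x": -0.368,"y": -0.348,"z": 0.0,"ax": 0,"ay": 0,"az": 0.088}
    - {"hand": 0,"x": -0.368,"y": -0.348,"z": 0.0,"ax": 0,"ay": 0,"az": 0.088}
    - {"hand": 0,"x": -0.368,"y": -0.348,"z": 0.0,"ax": 0,"ay": 0,"az": 0.088}
  newtons: 10

```text
t: 1.1
tool_pos: [0.4165, 0.1548, 0.4046]
orientation: [0.539, 3.095, 0.0]
force: [0.6, 0.3, 0.3]
opening: 0.0175
gripper_force: 0.0
```

```bash
python3 - <<'E'
from h import *
rel([*box(-.075,-.013),.15],YAW+np.pi); print(read_state()['q'])
E
```

```text
shift [-0.1433 -0.429   0.0685] turn [0.0002 0.0001 0.0003]
[ 2.40324606e-01 -3.03901339e-01  1.89772133e+00  9.13247772e-05
  1.54755665e+00 -9.85818995e-01]
```

carry_out:
  targets:
    - {"hand": 0,"x": -0.143,"y": -0.429,"z": 0.0,"ax": 0,"ay": 0,"az": 0}
    - {"hand": 0,"x": -0.143,"y": -0.429,"z": 0.0,"ax": 0,"ay": 0,"az": 0}
    - {"hand": 0,"x": -0.143,"y": -0.429,"z": 0.0,"ax": 0,"ay": 0,"az": 0}
    - {"hand": 0,"x": -0.143,"y": -0.429,"z": 0.0,"ax": 0,"ay": 0,"az": 0}
    - {"hand": 0,"x": -0.143,"y": -0.429,"z": 0.0,"ax": 0,"ay": 0,"az": 0}
    - {"hand": 0,"x": -0.143,"y": -0.429,"z": 0.068,"ax": 0,"ay": 0,"az": 0}
    - {"hand": 0,"x": -0.143,"y": -0.429,"z": 0.068,"ax": 0,"ay": 0,"az": 0}
    - {"hand": 0,"x": -0.143,"y": -0.429,"z": 0.068,"ax": 0,"ay": 0,"az": 0}

```text
t: 2.1
tool_pos: [0.4045, -0.2975, 0.3344]
orientation: [-0.542, -3.092, -0.002]
force: [0.4, -0.2, 0.2]
opening: 0.0004
gripper_force: 0.0
```

```bash
python3 - <<'E'
from h import *
rel([*box(-.075,-.013),.056],YAW+np.pi); print(read_state()['q'])
ims=[]
for n,(x0,y0,x1,y1) in dict(top=(280,180,420,300),side=(200,180,340,300)).items():
    p,d=read_camera(n); ims.append(cv2.resize(p[y0:y1,x0:x1],None,fx=2.85,fy=2.85,interpolation=cv2.INTER_CUBIC))
cv2.imwrite("pics/c2.png",np.hstack(ims))
E
```

```text
shift [-0.0021  0.0008  0.0924] turn [ 0.0007 -0.0027 -0.0022]
[-7.36255433e-01 -9.04232740e-02  1.84161543e+00 -3.93507759e-04
  1.39314167e+00 -1.95974641e+00]
```

View pics/c2.png

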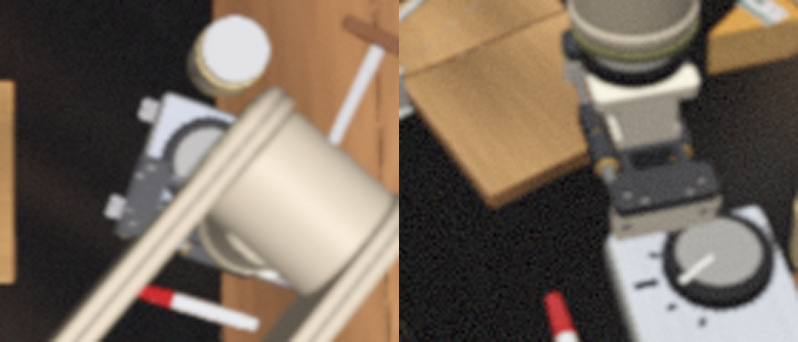

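```bash
python3 - <<'E'
from h import *
p,d=read_camera("side"); s=read_state(); M=R.from_rotvec(s['orientation'])
x0,y0,x1,y1=230,160,350,300
im=cv2.resize(p[y0:y1,x0:x1],None,fx=4,fy=4,interpolation=cv2.INTER_CUBIC)
for l in(0,.102,.167,.186):
    q=(proj("side",s['tool_pos']+M.apply([0,0,l]))-[x0,y0])*4; print(l,q); cv2.circle(im,tuple(int(v) for v in q),3,(0,0,255),-1)
dd=d[y0:y1,x0:x1]; e=cv2.resize(np.uint8(np.clip((dd-.6)/.5,0,1)*255),None,fx=2,fy=2); e=cv2.cvtColor(e,cv2.COLOR_GRAY2BGR)
o=np.zeros((560,720,3),np.uint8); o[:,:480]=im; o[:280,480:]=e
cv2.imwrite("pics/c3.png",o)
E
```

```text
0 [205.59485225 124.57877363]
0.102 [206.83094315 273.29573233]
0.167 [207.51623194 355.74441372]
0.186 [207.70363777 378.29164338]
```

View pics/c3.png

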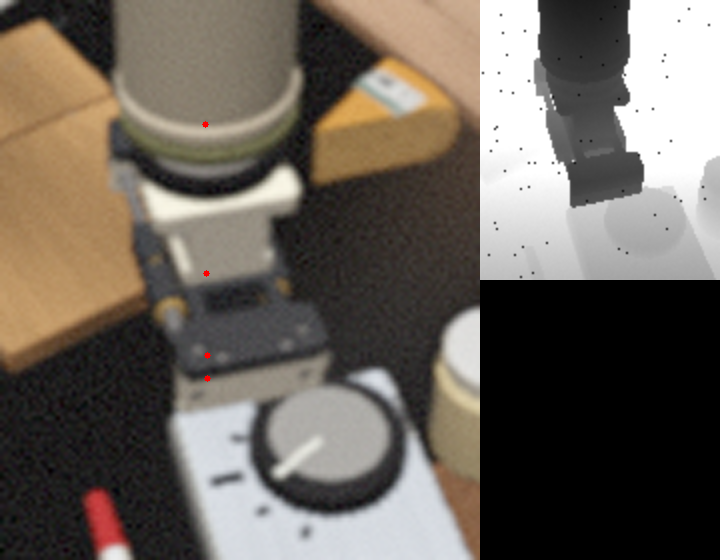

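The picture shows the closed fingertips as a block about 155 px wide in the 4x crop, from (175,395) to (330,360). That is wider than I expected, so I'll measure its extents in the tool frame from depth.

```bash
python3 - <<'E'
from h import *
s=read_state(); M=R.from_rotvec(s['orientation'])
for n in("side","top"):
    p,d=read_camera(n); c=camera_params(n); v,u=np.mgrid[:420,:560]
    P=np.stack([(u-c['cx'])/c['fx']*d,-(v-c['cy'])/c['fy']*d,-d],-1)[d>0]
    T=M.inv().apply(R.from_rotvec(c['rotation']).apply(P)+c['position']-s['tool_pos'])
    T=T[(abs(T[:,0])<.15)&(abs(T[:,1])<.15)]
    for a in np.arange(.0,.21,.015):
        k=T[(T[:,2]>=a)&(T[:,2]<a+.015)]
        if len(k)>4: print(n,round(a,3),len(k),np.percentile(k,[3,50,97],axis=0)[:,:2].T.round(3).tolist())
E
```

```text
side 0.0 428 [[-0.032, 0.009, 0.035], [-0.041, -0.032, -0.007]]
side 0.015 191 [[-0.034, 0.002, 0.035], [-0.042, -0.04, -0.013]]
side 0.03 115 [[-0.017, 0.002, 0.019], [-0.042, -0.041, -0.032]]
side 0.045 364 [[-0.027, 0.004, 0.032], [-0.093, -0.048, 0.064]]
side 0.06 625 [[-0.032, 0.005, 0.035], [-0.095, -0.077, 0.074]]
side 0.075 420 [[-0.034, 0.026, 0.035], [-0.092, -0.018, 0.078]]
side 0.09 230 [[-0.033, 0.003, 0.035], [-0.087, -0.085, 0.078]]
top 0.0 9 [[0.03, 0.032, 0.034], [-0.036, -0.031, -0.027]]
top 0.045 231 [[-0.033, -0.004, 0.031], [0.032, 0.08, 0.095]]
top 0.06 143 [[-0.032, 0.003, 0.034], [0.013, 0.081, 0.095]]
top 0.075 106 [[-0.03, 0.029, 0.035], [-0.059, 0.019, 0.062]]
top 0.09 8 [[0.012, 0.035, 0.035], [-0.024, -0.001, 0.035]]
```

The block is the gripper body (75 x 188 mm, ending about 102 mm ahead of the TCP), and it hides the closed fingers, as the spec says. I'll descend beside the rim.

carry_out:
  targets:
    - {"hand": 0,"x": 0,"y": 0,"z": 0.05,"ax": 0,"ay": 0,"az": 0}
    - {"hand": 0,"x": 0,"y": 0,"z": 0.08,"ax": 0,"ay": 0,"az": 0}
    - {"hand": 0,"x": 0,"y": 0,"z": 0.095,"ax": 0,"ay": 0,"az": 0}
    - {"hand": 0,"x": 0,"y": 0,"z": 0.095,"ax": 0,"ay": 0,"az": 0}
    - {"hand": 0,"x": 0,"y": 0,"z": 0.095,"ax": 0,"ay": 0,"az": 0}

```text
t: 2.98
tool_pos: [0.4064, -0.2956, 0.2435]
orientation: [0.538, 3.093, -0.002]
force: [0.1, -0.1, -0.3]
opening: 0.0005
gripper_force: 0.0
```

```bash
python3 - <<'E'
from h import *
rel([*box(-.0605,-.013),.053],YAW+np.pi); print(read_state()['force'])
E
```

```text
shift [-0.0152 -0.0017  0.0045] turn [-0.0009  0.0024  0.0008]
[ 0.05873541 -0.10882246 -0.28515411]
```

carry_out:
  targets:
    - {"hand": 0,"x": -0.006,"y": -0.001,"z": 0.004,"ax": 0,"ay": 0,"az": 0}
    - {"hand": 0,"x": -0.012,"y": -0.001,"z": 0.004,"ax": 0,"ay": 0,"az": 0}
    - {"hand": 0,"x": -0.012,"y": -0.001,"z": 0.004,"ax": 0,"ay": 0,"az": 0}

```text
t: 3.35
tool_pos: [0.4172, -0.3007, 0.2381]
orientation: [0.539, 3.094, -0.001]
force: [0.7, 0.1, -0.1]
opening: 0.0011
gripper_force: 0.0
```

carry_out:
  targets:
    - {"hand": 0,"x": -0.002,"y": 0,"z": 0,"ax": 0,"ay": 0,"az": 0}
    - {"hand": 0,"x": -0.003,"y": 0,"z": 0,"ax": 0,"ay": 0,"az": 0}

```text
t: 3.6
tool_pos: [0.4195, -0.3014, 0.2377]
orientation: [-0.539, -3.095, -0.0]
force: [-0.4, 0.1, 0.4]
opening: 0.0005
gripper_force: 0.0
```

carry_out:
  targets:
    - {"hand": 0,"x": -0.001,"y": 0,"z": 0,"ax": 0,"ay": 0,"az": 0}
    - {"hand": 0,"x": -0.002,"y": 0,"z": 0,"ax": 0,"ay": 0,"az": 0}

```text
t: 3.85
tool_pos: [0.4214, -0.302, 0.2377]
orientation: [-0.539, -3.095, 0.0]
force: [0.7, 0.6, -0.1]
opening: 0.0003
gripper_force: 0.0
```

carry_out:
  targets:
    - {"hand": 0,"x": -0.001,"y": 0,"z": 0,"ax": 0,"ay": 0,"az": 0}
    - {"hand": 0,"x": -0.001,"y": 0,"z": 0,"ax": 0,"ay": 0,"az": 0}

```text
t: 4.1
tool_pos: [0.4223, -0.3024, 0.2377]
orientation: [0.539, 3.095, -0.0]
force: [-0.4, -0.2, 0.7]
opening: 0.0005
gripper_force: 0.0
```

carry_out:
  targets:
    - {"hand": 0,"x": -0.001,"y": 0,"z": 0,"ax": 0,"ay": 0,"az": 0}
    - {"hand": 0,"x": -0.001,"y": 0,"z": 0,"ax": 0,"ay": 0,"az": 0}

```text
t: 4.35
tool_pos: [0.4229, -0.3026, 0.2376]
orientation: [-0.539, -3.094, -0.001]
force: [-5.3, 1.9, 3.6]
opening: 0.0004
gripper_force: 2.5
```

carry_out:
  targets:
    - {"hand": 0,"x": -0.001,"y": 0,"z": 0,"ax": 0,"ay": 0,"az": 0}
    - {"hand": 0,"x": -0.001,"y": 0,"z": 0,"ax": 0,"ay": 0,"az": 0}

```text
t: 4.6
tool_pos: [0.4233, -0.3027, 0.2375]
orientation: [-0.538, -3.092, -0.001]
force: [-9.8, 3.0, 7.2]
opening: 0.0007
gripper_force: 5.0
```

carry_out:
  targets:
    - {"hand": 0,"x": -0.001,"y": 0,"z": 0,"ax": 0,"ay": 0,"az": 0}
    - {"hand": 0,"x": -0.001,"y": 0,"z": 0,"ax": 0,"ay": 0,"az": 0}

```text
t: 4.85
tool_pos: [0.4237, -0.3029, 0.2374]
orientation: [-0.538, -3.09, -0.002]
force: [-15.2, 3.6, 10.3]
opening: 0.0003
gripper_force: 7.4
```

Contact, at about 18 N. I'll sweep along the tangent (tool +y).

carry_out:
  targets:
    - {"hand": 0,"x": 0,"y": 0.003,"z": 0,"ax": 0,"ay": 0,"az": 0}
    - {"hand": 0,"x": 0,"y": 0.006,"z": 0,"ax": 0,"ay": 0,"az": 0}
    - {"hand": 0,"x": 0,"y": 0.009,"z": 0,"ax": 0,"ay": 0,"az": 0}
    - {"hand": 0,"x": 0,"y": 0.012,"z": 0,"ax": 0,"ay": 0,"az": 0}

```text
t: 5.35
tool_pos: [0.4277, -0.2917, 0.2374]
orientation: [-0.538, -3.09, -0.002]
force: [-14.2, 3.3, 11.0]
opening: 0.0003
gripper_force: 7.2
```

```bash
cat > look.py <<'E'
from h import *
import sys
x0,y0,x1,y1=255,235,375,335
p,d=read_camera("side"); cv2.imwrite(f"pics/{sys.argv[1]}.png",cv2.resize(p[y0:y1,x0:x1],None,fx=4,fy=4,interpolation=cv2.INTER_CUBIC))
# white line on the dial top: bright pixels inside, as directions round the dial axis
g=p.min(2).astype(int)
r=np.linspace(.012,.045,12); best=[]
for a in np.radians(np.arange(-90,91,2)):
    P=[[*box(-q*np.cos(a),q*np.sin(a)),.065] for q in r]
    uv=np.float32([proj("side",k) for k in P]); 
    best.append((cv2.remap(g.astype(np.float32),uv[:,0],uv[:,1],cv2.INTER_LINEAR).mean(),np.degrees(a)))
best.sort(reverse=True); print("brightest (val, deg clockwise from long mark)",[(round(float(b)),round(a)) for b,a in best[:5]])
E
python3 look.py d1
```

```text
brightest (val, deg clockwise from long mark) [(103, -50), (103, 90), (103, -48), (103, -54), (103, -52)]
```

View pics/d1.png

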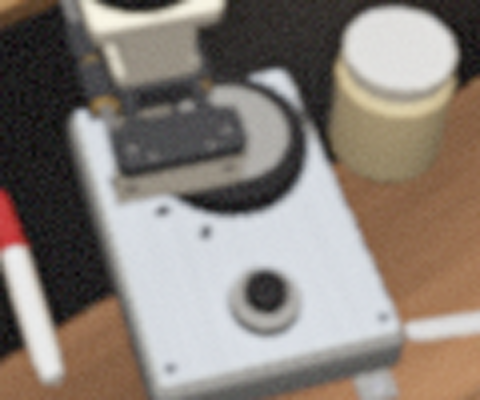

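The gripper hides the dial in this view; only its right edge and two short marks show. I'll finish the sweep, back off and check.

carry_out:
  targets:
    - {"hand": 0,"x": 0,"y": 0.003,"z": 0,"ax": 0,"ay": 0,"az": 0}
    - {"hand": 0,"x": 0,"y": 0.006,"z": 0,"ax": 0,"ay": 0,"az": 0}
    - {"hand": 0,"x": 0,"y": 0.009,"z": 0,"ax": 0,"ay": 0,"az": 0}
    - {"hand": 0,"x": 0,"y": 0.012,"z": 0,"ax": 0,"ay": 0,"az": 0}
    - {"hand": 0,"x": 0,"y": 0.014,"z": 0,"ax": 0,"ay": 0,"az": 0}
    - {"hand": 0,"x": 0,"y": 0.014,"z": 0,"ax": 0,"ay": 0,"az": 0}

```text
t: 6.15
tool_pos: [0.4326, -0.2782, 0.2372]
orientation: [-0.538, -3.09, -0.002]
force: [-11.8, 4.6, 9.4]
opening: 0.0004
gripper_force: 6.9
```

carry_out:
  targets:
    - {"hand": 0,"x": 0.004,"y": 0,"z": 0,"ax": 0,"ay": 0,"az": 0}
    - {"hand": 0,"x": 0.02,"y": 0,"z": 0,"ax": 0,"ay": 0,"az": 0}
    - {"hand": 0,"x": 0.02,"y": 0.02,"z": -0.04,"ax": 0,"ay": 0,"az": 0}
    - {"hand": 0,"x": 0.02,"y": 0.05,"z": -0.09,"ax": 0,"ay": 0,"az": 0}
    - {"hand": 0,"x": 0.02,"y": 0.05,"z": -0.13,"ax": 0,"ay": 0,"az": 0}
    - {"hand": 0,"x": 0.02,"y": 0.05,"z": -0.13,"ax": 0,"ay": 0,"az": 0}
    - {"hand": 0,"x": 0.02,"y": 0.05,"z": -0.13,"ax": 0,"ay": 0,"az": 0}

```text
t: 7.02
tool_pos: [0.432, -0.2251, 0.3673]
orientation: [0.539, 3.095, -0.0]
force: [-0.5, 0.5, -0.3]
opening: 0.0004
gripper_force: 0.0
```

```bash
python3 look.py d2
```

```text
brightest (val, deg clockwise from long mark) [(205, 0), (203, -2), (200, 2), (197, -4), (192, 4)]
```

View pics/d2.png

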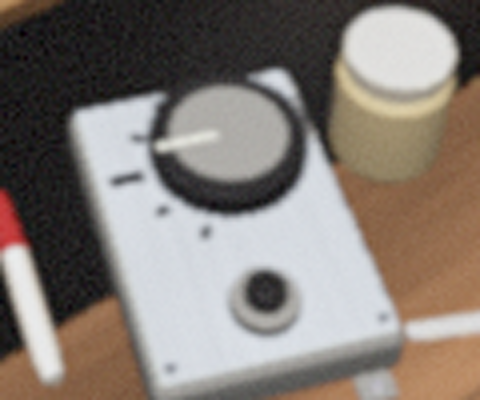

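The line runs from (218,133) to (157,147), parallel to the long mark at (112–143,180), and the projection gives 0°, so the dial is set. Next is the button.

```bash
python3 - <<'E'
from h import *
rel([.4325,-.4095,.075],YAW+np.pi); print(read_state()['q'])
E
```

```text
shift [-0.0633 -0.1734  0.1053] turn [ 0.0004 -0.0013 -0.    ]
[-5.85915711e-01 -1.58561174e-01  1.84446751e+00  1.06656462e-04
  1.45708097e+00 -1.81172392e+00]
```

carry_out:
  targets:
    - {"hand": 0,"x": -0.021,"y": -0.058,"z": 0,"ax": 0,"ay": 0,"az": 0}
    - {"hand": 0,"x": -0.042,"y": -0.116,"z": 0,"ax": 0,"ay": 0,"az": 0}
    - {"hand": 0,"x": -0.063,"y": -0.173,"z": 0,"ax": 0,"ay": 0,"az": 0}
    - {"hand": 0,"x": -0.063,"y": -0.173,"z": 0.03,"ax": 0,"ay": 0,"az": 0}
    - {"hand": 0,"x": -0.063,"y": -0.173,"z": 0.07,"ax": 0,"ay": 0,"az": 0}
    - {"hand": 0,"x": -0.063,"y": -0.173,"z": 0.105,"ax": 0,"ay": 0,"az": 0}
    - {"hand": 0,"x": -0.063,"y": -0.173,"z": 0.105,"ax": 0,"ay": 0,"az": 0}
    - {"hand": 0,"x": -0.063,"y": -0.173,"z": 0.105,"ax": 0,"ay": 0,"az": 0}

```text
t: 8.07
tool_pos: [0.4328, -0.4094, 0.2632]
orientation: [-0.539, -3.095, -0.0]
force: [-0.8, -1.1, -0.4]
opening: 0.0003
gripper_force: 0.0
```

carry_out:
  targets:
    - {"hand": 0,"x": 0,"y": 0,"z": 0.005,"ax": 0,"ay": 0,"az": 0}
    - {"hand": 0,"x": 0,"y": 0,"z": 0.01,"ax": 0,"ay": 0,"az": 0}
    - {"hand": 0,"x": 0,"y": 0,"z": 0.01,"ax": 0,"ay": 0,"az": 0}

```text
t: 8.45
tool_pos: [0.4327, -0.4091, 0.2527]
orientation: [-0.539, -3.095, -0.0]
force: [-0.2, 0.4, -0.3]
opening: 0.0007
gripper_force: 0.0
```

carry_out:
  targets:
    - {"hand": 0,"x": 0,"y": 0,"z": 0.002,"ax": 0,"ay": 0,"az": 0}
    - {"hand": 0,"x": 0,"y": 0,"z": 0.004,"ax": 0,"ay": 0,"az": 0}
    - {"hand": 0,"x": 0,"y": 0,"z": 0.004,"ax": 0,"ay": 0,"az": 0}

```text
t: 8.82
tool_pos: [0.4328, -0.4092, 0.2486]
orientation: [-0.539, -3.095, -0.0]
force: [-0.1, -0.8, -0.5]
opening: 0.0002
gripper_force: 0.0
```

Tip at 0.0626. I'll step down in 2 mm moves.

carry_out:
  targets:
    - {"hand": 0,"x": 0,"y": 0,"z": 0.002,"ax": 0,"ay": 0,"az": 0}
    - {"hand": 0,"x": 0,"y": 0,"z": 0.002,"ax": 0,"ay": 0,"az": 0}

```text
t: 9.07
tool_pos: [0.4329, -0.4092, 0.2469]
orientation: [0.539, 3.095, -0.0]
force: [-1.1, 0.0, 2.4]
opening: 0.0007
gripper_force: 1.1
```

carry_out:
  targets:
    - {"hand": 0,"x": 0,"y": 0,"z": 0.002,"ax": 0,"ay": 0,"az": 0}
    - {"hand": 0,"x": 0,"y": 0,"z": 0.002,"ax": 0,"ay": 0,"az": 0}

```text
t: 9.32
tool_pos: [0.4329, -0.4093, 0.2449]
orientation: [0.539, 3.095, -0.0]
force: [-0.6, 0.4, 2.8]
opening: 0.0005
gripper_force: 1.7
```

carry_out:
  targets:
    - {"hand": 0,"x": 0,"y": 0,"z": 0.001,"ax": 0,"ay": 0,"az": 0}
    - {"hand": 0,"x": 0,"y": 0,"z": 0.001,"ax": 0,"ay": 0,"az": 0}

```text
t: 9.57
tool_pos: [0.4329, -0.4093, 0.2439]
orientation: [0.539, 3.095, -0.0]
force: [0.1, 0.9, 3.7]
opening: 0.0007
gripper_force: 2.0
```

carry_out:
  targets:
    - {"hand": 0,"x": 0,"y": 0,"z": 0.001,"ax": 0,"ay": 0,"az": 0}
    - {"hand": 0,"x": 0,"y": 0,"z": 0.001,"ax": 0,"ay": 0,"az": 0}

```text
t: 9.82
tool_pos: [0.4329, -0.4093, 0.2428]
orientation: [0.539, 3.095, -0.0]
force: [-0.3, -0.2, 3.8]
opening: 0.0003
gripper_force: 2.3
```

carry_out:
  targets:
    - {"hand": 0,"x": 0,"y": 0,"z": 0.001,"ax": 0,"ay": 0,"az": 0}
    - {"hand": 0,"x": 0,"y": 0,"z": 0.001,"ax": 0,"ay": 0,"az": 0}

```text
t: 10.07
tool_pos: [0.4329, -0.4093, 0.2423]
orientation: [0.539, 3.095, -0.0]
force: [-1.6, 0.8, 8.9]
opening: 0.0003
gripper_force: 4.3
```

carry_out:
  targets:
    - {"hand": 0,"x": 0,"y": 0,"z": 0.001,"ax": 0,"ay": 0,"az": 0}
    - {"hand": 0,"x": 0,"y": 0,"z": 0.001,"ax": 0,"ay": 0,"az": 0}

```text
t: 10.32
tool_pos: [0.4329, -0.4094, 0.2422]
orientation: [0.539, 3.095, -0.001]
force: [-3.8, 4.0, 15.7]
opening: 0.0005
gripper_force: 7.6
```

carry_out:
  targets:
    - {"hand": 0,"x": 0,"y": 0,"z": 0.001,"ax": 0,"ay": 0,"az": 0}
    - {"hand": 0,"x": 0,"y": 0,"z": 0.001,"ax": 0,"ay": 0,"az": 0}

```text
t: 10.58
tool_pos: [0.433, -0.4094, 0.2421]
orientation: [0.539, 3.095, -0.001]
force: [-6.4, 6.6, 21.1]
opening: 0.0006
gripper_force: 11.0
```

There is a hard stop with the tip at 0.0562 m, which matches the button fully down (0.056 m). Next: retreat and check.

carry_out:
  targets:
    - {"hand": 0,"x": 0,"y": 0,"z": -0.005,"ax": 0,"ay": 0,"az": 0}
    - {"hand": 0,"x": 0,"y": 0,"z": -0.02,"ax": 0,"ay": 0,"az": 0}
    - {"hand": 0,"x": 0,"y": 0,"z": -0.06,"ax": 0,"ay": 0,"az": 0}
    - {"hand": 0,"x": 0,"y": 0,"z": -0.1,"ax": 0,"ay": 0,"az": 0}
    - {"hand": 0,"x": 0.02,"y": 0.06,"z": -0.13,"ax": 0,"ay": 0,"az": 0}
    - {"hand": 0,"x": 0.06,"y": 0.17,"z": -0.13,"ax": 0,"ay": 0,"az": 0}
    - {"hand": 0,"x": 0.06,"y": 0.2,"z": -0.13,"ax": 0,"ay": 0,"az": 0}
    - {"hand": 0,"x": 0.06,"y": 0.2,"z": -0.13,"ax": 0,"ay": 0,"az": 0}

```text
t: 11.58
tool_pos: [0.4437, -0.1979, 0.37]
orientation: [-0.536, -3.095, -0.001]
force: [0.4, -0.7, 0.2]
opening: 0.0002
gripper_force: 0.0
```

carry_out:
  targets:
    - {"hand": 0,"x": 0,"y": 0,"z": 0,"ax": 0,"ay": 0,"az": 0}
    - {"hand": 0,"x": 0,"y": 0,"z": 0,"ax": 0,"ay": 0,"az": 0}

```text
t: 11.82
tool_pos: [0.4438, -0.2012, 0.3699]
orientation: [-0.539, -3.095, 0.001]
force: [0.2, 0.7, 0.4]
opening: 0.0006
gripper_force: 0.0
```

```bash
python3 look.py d3
```

```text
brightest (val, deg clockwise from long mark) [(205, 0), (204, -2), (201, 2), (197, -4), (192, 4)]
```

View pics/d3.png

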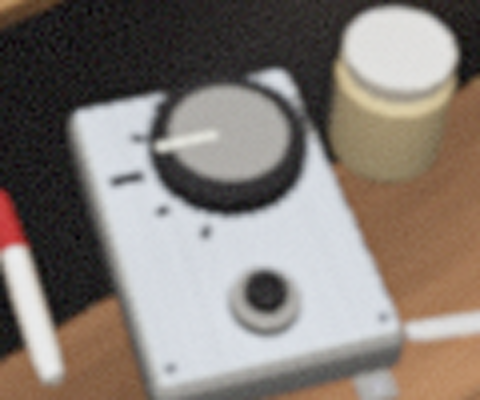

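The dial line is still at 0°, from (218,133) to (157,147). The button at (265,290) is up again, and the jar, pen and trier have not moved in view.

```bash
python3 -c "
from plant import robot
print(robot.close_job())"
```

```text
the job is handed in; nothing more can be done
None
```

The dial is clicked in at the long mark, the button was pressed fully down and is up again, and the job is handed in; no verdict was returned.

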